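# Uncover the mixer and hold a round flask down in its sprung cradle

### The arm

A 7-joint arm with a two-finger parallel gripper is mounted at the origin on a cart in front of the work surface, level with it; the furniture and walls round the work are solid. World frame = base frame: x ahead of the robot, y to its left, z up, the work surface at z = 0. Lengths are in mm, angles in rad, forces in N, time in s.
With the tool pointing down it reaches from about 400 to 875 mm from the base axis. Payload 4.4 kg.
Tool frame: the origin (TCP) lies at the very end of the fingers, on their centre line; the grasp point (between the pads) lies 19 mm behind it; z points along the fingers, y is the line along which they close (so a half turn about z gives the same grasp; the last joint's range is limited). The gripper opens to 85 mm and grips with 20 to 120 N. Pads are 22 mm wide; open, the fingers measure 114 mm over their backs; the gripper's body (76 mm by 85 mm) begins 54 mm behind the grasp point. The pads swing forward as they close: fully open they stand 13 mm farther back than shut.
Start: joints at [1.198, 0.628, 0.038, 1.517, -0.027, 0.996, -0.02], TCP at [196.334, -619.654, 231.313] pointing down, gripper open.
Joint ranges: [-3.06, 3.06], [-0.37, 2.12], [-1.25, 1.32], [0.18, 2.47], [-1.1, 4.24], [0.23, 1.98], [-2.94, 2.94]. Speed limits (rad/s): [2.57, 2.57, 3.14, 3.14, 3.14, 3.14, 3.14].

### API

Orientations are given as [roll, pitch, yaw] about the fixed x, y, z axes, in that order (R = Rz(yaw) Ry(pitch) Rx(roll)).
In Python, from cell import read_state, get_image, camera_info, finish_job gives the robot as it stands.
- The arm moves only by the tool play_rows, never from a script. Its argument "deltas" is one flat list of numbers, 7 for each row, row after row: the shift along the tool's x, y, z in mm, then the turn, a rotation vector about the tool's x, y, z in rad, then the opening, from 0 (shut) to 1 (fully open). In form: [dx, dy, dz, ax, ay, az, grip, dx, dy, dz, ax, ay, az, grip, ...]. A call has 1 to 10 rows; each row is the pose to reach, as a shift and turn from the pose commanded when the call began, along the tool's axes at that moment; what a row does not reach only later rows make up. A row lasts 1/8 s, in which the tool goes at most 62.5 mm and 10.7 degrees, less where a joint would pass 70% of its speed; a pose out of reach is approached as far as the arm can. A call with a gripper value outside its range is refused whole. The fingers move at their own pace and stop on an object; the grip force is fixed at half the most. Time passes only in rows, so rows that repeat a pose let the fingers close. It gives the time, the measured TCP pose, the force, the opening and the grip force at its end, in the units of the state.
- read_state(): the state, without advancing time (a new reading comes with each control period).
- get_image(name): name is "scene" or "top" or "wrist"; returns the picture (384x512x3 uint8, red, green, blue); there is no depth.
- camera_info(name): a dict with "fx", "fy", "cx", "cy" (pixels), "distortion" ([k1, k2, p1, p2, k3] as OpenCV has them; the pictures are not rectified), "T" (4x4, takes a point from camera to world coordinates). Camera axes: x right, y down, z forward; pixel columns grow to the right and rows downward; lengths in mm; the calibration is good to about 2 mm. A picture is of the moment at which its call begins: read the wrist's pose just before it. camera_info takes no time and is no camera call; for the wrist camera it gives the pose at the moment of the call.
- finish_job(): hands the job in; it is judged then, once.
The state is a dict: "clock": time; "qpos": joint angles; "qd": joint speeds; "tau": joint torques, N m; "eef_pos": TCP position; "tool_rot": TCP orientation; "force": force on the tool from outside, world axes, zero at the start; "torque": the same for the moment, N m; "width": finger opening in mm; "gripper_force": force on a finger pad.
Only numpy, scipy, OpenCV 4.12 (cv2) and the standard library are available. Lean on these libraries where they do the work, as an engineer would, in place of code of your own. Each camera call takes 0.05 s, during which the arm holds its last target. There are 200 camera calls.

### The job

Lift the blue roof-shaped dust cover off the small mixer and hang it astride the bar of the low rail, then let go of it. Then take the amber round flask from its cork ring, set it upright in the mixer's round sprung cradle and press it gently straight down until the cradle is fully home; finish while still holding it pressed down. Keep the flask upright throughout and leave the other things on the bench alone.

Things in the scene. Friction and masses are not known exactly. Their poses are not given: they have to be found in the camera images.
- mixer: Small white mixer (shaker), fixed to the worktop, 112 x 106 x 56 mm high (x by y by z), turned at most 0.4 rad. Origin: centre of its underside; z up. A dark collar (78 mm across, its top at z = 69 mm) stands in the middle of its flat top; the cradle rises from it. At the start the dust cover stands over the collar on the flat top (z = 56 mm).
- cradle (a joint): How far the sprung cradle is pressed down into the mixer, m: 0 = up (rest), 0.012 = fully home on its stop. Spring preloaded: begins to move at about 4.5 N (less the flask's and its own weight), about 10 N fully home; it springs back up when released. The flask's own weight does not move it. Its red skirt shows below the ring when up and is hidden when home.
- cradle_seat (a point): Centre of the mouth of the cradle, a black rubber ring 73 mm outside, with a round opening 48 mm across, 12 mm thick; the point lies on the ring's axis level with its upper face (93 mm above the worktop at rest) and sinks with it; its axes are those of the mixer. A flask seated centrally has its lowest point about 11 mm below this point.
- cover: Blue folded dust cover, 0.12 kg, open below and at its two ends: two upright walls 42 mm high (93 mm apart over their outsides, normal to its x), joined above by a roof of two slopes that meet in a ridge along its y; 80 mm long along y, sheet 3 mm thick. On the ridge stands a white grip fin, 10 mm thick (x) and 50 mm long (y), from about z = 74 to z = 108 mm. Origin: centre between the lower edges of the walls; z up. At the start it stands on the mixer with the mixer's yaw.
- cover_ridge (a point): Underside of the cover's ridge, midway along it, 70 mm above the lower edges of the walls. Hung, it rests about 6 mm above the axis of the bar. Axes as the cover.
- rail: Low rail fixed to the worktop: a round horizontal bar of 12 mm diameter along its y, 130 mm long between two thin posts with round feet, axis 150 mm above the worktop, turned at most 0.4 rad. Origin: centre of its foot on the worktop.
- rail_mid (a point): Middle of the rail's bar, on its axis, 150 mm above the worktop; y along the bar, z up. The cover's ridge goes along the bar, its middle near this point.
- cork_ring: Cork ring, fixed, 86 mm outside, 48 mm inside, 30 mm high; origin centre of its underside. The flask stands in it at the start.
- flask: Amber glass round flask with white stopper, 80 to 170 g, 126 mm high, round about its z axis. Origin: lowest point of the ball; z up. Ball 64 mm in diameter (centre z = 32 mm); straight neck 22 mm in diameter from z = 63 to 108 mm (good to grip between z = 75 and 100 mm); lip 27 mm wide at z = 108 to 113 mm; stopper (fixed) 25 mm wide up to z = 126 mm. In the cork ring its origin stands about 19 mm above the worktop.
- tape_roll: Green roll of tape, 64 mm across, 18 mm high, lying flat, a loose bystander; origin centre of underside.
- timer: Pale bench timer, 66 x 66 x 19 mm, a loose bystander; origin centre of underside.
- jar_fittings: Small jar with black lid, 42 mm across, 57 mm high, a loose bystander; origin centre of underside.
- cap_blue_0: Loose blue bottle cap, 43 mm across, 22 mm high, a bystander; origin centre of underside.
Things that resemble listed ones, but are neither listed nor needed, are in the scene too. Several things have the shape of the flask; the one meant has the colours described above.

How it is judged (in metres and radians):
On the way, in this order (a step that is already met when the one before it is completed fails the run):
1. the dust cover hangs on the bar and has been let go (x of cover_ridge in the frame of rail_mid between -0.015 and 0.015 m and y of cover_ridge in the frame of rail_mid between -0.045 and 0.045 m and z of cover_ridge in the frame of rail_mid between -0.015 and 0.015 m and angle between cover's own z axis and vertical below 0.35 rad and contact force between cover and rail above 0.4 N and linear speed of cover below 0.05 m/s and contact force between cover and the fingers below 0.05 N and contact force between cover and the arm below 0.05 N), for 0.3 s.
2. the flask is seated upright in the cradle and pressed fully home by the robot (value of joint cradle above 0.009 m and horizontal distance between flask and cradle_seat below 0.008 m and angle between flask's own z axis and vertical below 0.2 rad and contact force between flask and mixer above 5 N and contact force between any of the fingers, the arm and flask above 2 N and linear speed of flask below 0.03 m/s), for 0.3 s.
At the end, for the whole second after the job is handed in: Cover at rest astride the bar, untouched (ridge within 15 mm of the bar, 45 mm of its middle, tilt < 0.35 rad); flask upright (0.2 rad) and central (8 mm) in the cradle, held down still by the robot: cradle down over 9 of 12 mm, over 5 N between flask and mixer (all of step 1 and all of step 2); the arm keeps its last pose, push and grip.
It fails at once if the flask is pressed on the mixer with more than 45 N (contact force between flask and mixer above 45 N).
It fails at once if the flask is tipped by more than 0.6 rad (angle between flask's own z axis and vertical above 0.6 rad).
It fails at once if a bystander is moved by more than 40 mm (distance of any of tape_roll, timer, jar_fittings, cap_blue_0 from where it was at the start of the episode above 0.04 m).
It also fails if it takes over 64 s, if anything falls off the work surface, if the arm or the gripper's body presses on something with over 40 N, if the wrist force passes 120 N, or if a joint passes its speed limit or range.

## Working session

There is one attempt and no reset: what is moved stays moved. The work goes in short steps, Python scripts to look and compute and a tool call to move; the robot and the scene stay as the last step left them, time stands still between calls to the robot, and variables do not carry over. Pictures are saved under pics/ and viewed, at most 10 in all, crops included, and the job is handed in when it is done.

Besides the shell and the picture viewer there is one more tool, called after "Emit:" in YAML: its name, and indented under it one key for each argument. play_rows: Moves the arm, as the interface text tells. Its arguments: {"type":"object","properties":{"deltas":{"type":"array"}},"required":["deltas"]}

```bash
mkdir -p pics; ls
cat > h.py <<'E'
import numpy as np, cv2
from cell import read_state, get_image, camera_info
def cam(n):
    c=camera_info(n); K=np.array([[c['fx'],0,c['cx']],[0,c['fy'],c['cy']],[0,0,1.]])
    return K,np.array(c['distortion'],float),np.array(c['T'],float)
def ray(C,px):
    K,d,T=C; u=cv2.undistortPoints(np.array(px,float).reshape(-1,1,2),K,d).reshape(-1,2)
    return T[:3,3],np.c_[u,np.ones(len(u))]@T[:3,:3].T
def plane(C,px,z):
    o,r=ray(C,px); return o+r*((z-o[2])/r[:,2])[:,None]
def proj(C,P):
    K,d,T=C; Ti=np.linalg.inv(T); P=np.array(P,float).reshape(-1,3)
    return cv2.projectPoints(P,cv2.Rodrigues(Ti[:3,:3])[0],Ti[:3,3],K,d)[0].reshape(-1,2)
def tri(views): # [(C,px),...]
    A=np.zeros((3,3));b=np.zeros(3)
    for C,p in views:
        o,r=ray(C,p); r=r[0]/np.linalg.norm(r[0]); M=np.eye(3)-np.outer(r,r); A+=M;b+=M@o
    return np.linalg.solve(A,b)
E
python3 - <<'E'
from h import *
for n in ('scene','top'):
    im=get_image(n); cv2.imwrite(f'pics/{n}0.png',im[:,:,::-1]); print(n,np.round(cam(n)[2],2).tolist(),cam(n)[0][0,0])
a=[cv2.imread(f'pics/{n}0.png') for n in('scene','top')]
cv2.imwrite('pics/s0.png',cv2.resize(a[0],(800,600))); cv2.imwrite('pics/t0.png',cv2.resize(a[1],(800,600)))
print(read_state())
E
```

```text
pics
scene [[0.44, -0.37, 0.82, -740.98], [-0.9, -0.17, 0.4, -740.09], [-0.01, -0.91, -0.41, 776.4], [0.0, 0.0, 0.0, 1.0]] 438.9274204619168
top [[-0.0, -0.99, 0.16, 380.46], [-1.0, 0.0, 0.01, -103.12], [-0.01, -0.16, -0.99, 1486.66], [0.0, 0.0, 0.0, 1.0]] 450.1817652599278
{'clock': 0.1, 'qpos': array([ 1.19818791,  0.62922653,  0.03845616,  1.51825834, -0.02701928,
        0.99630075, -0.02003605]), 'qd': array([ 0.00133158, -0.0010446 ,  0.00204192, -0.0030236 , -0.00048242,
       -0.0007024 , -0.00152557]), 'tau': array([ 4.35614100e-03, -5.64535224e+01,  1.23062287e+00, -1.93974370e+01,
        1.12418452e-02,  5.39225599e-03,  1.68338755e-05]), 'eef_pos': array([ 196.17320692, -619.11086823,  230.50190365]), 'tool_rot': array([-3.13991773e+00,  5.76810402e-06,  3.06752873e-01]), 'force': array([-0.09087306, -0.17347178,  0.26828921]), 'torque': array([ 0.02665935, -0.00729023, -0.01648741]), 'gripper_force': 0.0, 'width': 85.68539146869337}
```

View pics/s0.png

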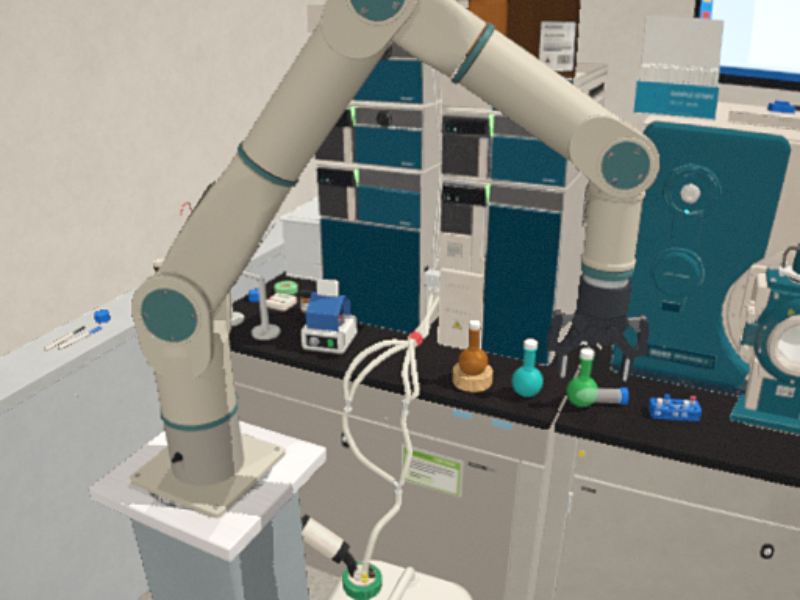

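View pics/t0.png

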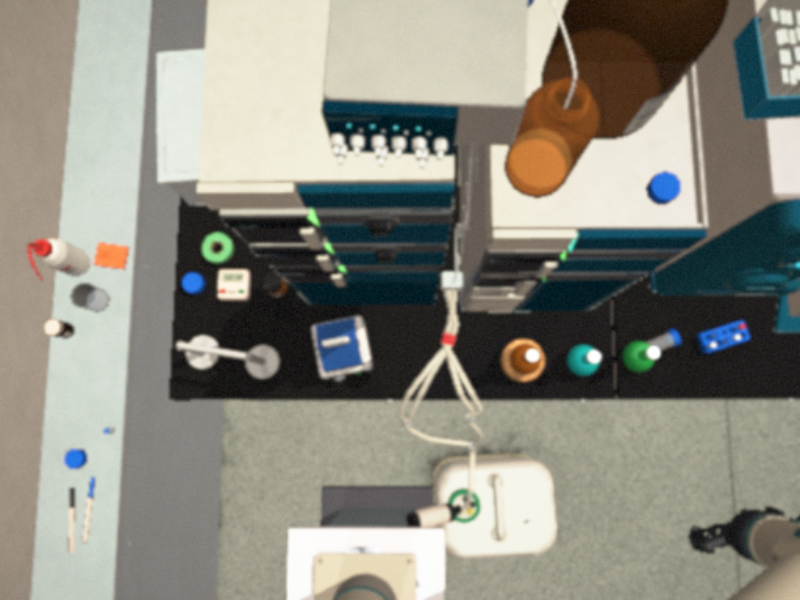

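The top view has the covered mixer at (342,347), the rail at about (180–275,350) and the amber flask in the cork ring at (524,358), all in 800x600 px. A hanging white tube bundle with a red clip at (448,340) sits between mixer and flask. Lookalikes:
- **Flask:** the teal flask (590,358), the green flask (645,354) and the big brown bottle (540,150) could be mistaken for it. I choose amber in the cork at (524,358).
- **Cover:** the blue caps (192,283) and (665,187) and the blue rack (724,337) are similar in colour.

Run:
```python
from h import *
t=cv2.imread('pics/top0.png'); s=cv2.imread('pics/scene0.png')
# crops at known offsets
a=cv2.resize(t[190:260,105:365],None,fx=3.07,fy=3.07,interpolation=cv2.INTER_CUBIC)
b=cv2.resize(s[165:260,140:345],None,fx=3.9,fy=3.9,interpolation=cv2.INTER_CUBIC)
w=798
cv2.imwrite('pics/c1.png',np.vstack([a[:,:w],b[:,:w]])); print(a.shape,b.shape)
S,T=cam('scene'),cam('top'); k=.64
f=lambda x,y:(x*k,y*k)
print('clip',tri([(S,f(415,340)),(T,f(448,340))]))
print('stopper',tri([(S,f(475,324)),(T,f(532,355))]))
print('fin top',plane(T,f(336,342),164))
print('mixer/cover',plane(T,f(342,348),126))
print('cork c',plane(T,f(524,360),30), 'bar',plane(T,[f(182,346),f(262,352)],150),'feet',plane(T,[f(201,351),f(262,361)],3))
def m(im,lo,hi): 
    h=cv2.cvtColor(im,cv2.COLOR_BGR2HSV); return cv2.inRange(h,lo,hi)
M=m(t,(105,120,60),(125,255,255)); n,l,st,c=cv2.connectedComponentsWithStats(M)
for i in range(1,n):
    if st[i,4]>60: 
        r=cv2.minAreaRect(np.argwhere(l==i)[:,::-1].astype(np.float32)); print(st[i],c[i],r)
```

```text
(215, 798, 3) (370, 800, 3)
clip [ 529.6678853  -171.64086288   48.51237961]
stopper [ 490.91548607 -327.26036559  139.11930143]
fin top [[514.52366336  44.81550956 164.        ]]
mixer/cover [[506.6763485   37.22265767 126.        ]]
cork c [[ 490.06435021 -329.72486668   30.        ]] bar [[508.55432254 342.13704758 150.        ]
 [496.96332905 187.61737362 150.        ]] feet [[511.97407626 349.8606374    3.        ]
 [490.72433402 218.98050789   3.        ]]
[415 111  20  19 297] [424.5959596  119.78787879] ((424.5, 120.0), (18.0, 19.0), 90.0)
[115 173  17  16 203] [123.21674877 180.63054187] ((123.25001525878906, 180.75001525878906), (15.55634880065918, 14.849242210388184), 45.0)
[203 205  28  32 551] [216.43012704 221.05444646] ((215.8846435546875, 220.42308044433594), (29.02518653869629, 23.926166534423828), 78.69007110595703)
[446 204  35  23 446] [462.25784753 215.17713004] ((463.05413818359375, 215.08811950683594), (15.759208679199219, 33.47576904296875), 72.47443389892578)
[427 210  10  12  68] [432.25       214.91176471] ((432.27362060546875, 214.79248046875), (12.529586791992188, 6.507614612579346), 60.945396423339844)
[ 42 288  13  12 125] [ 47.848 293.168] ((48.0, 293.5), (11.0, 12.0), 90.0)
```

View pics/c1.png

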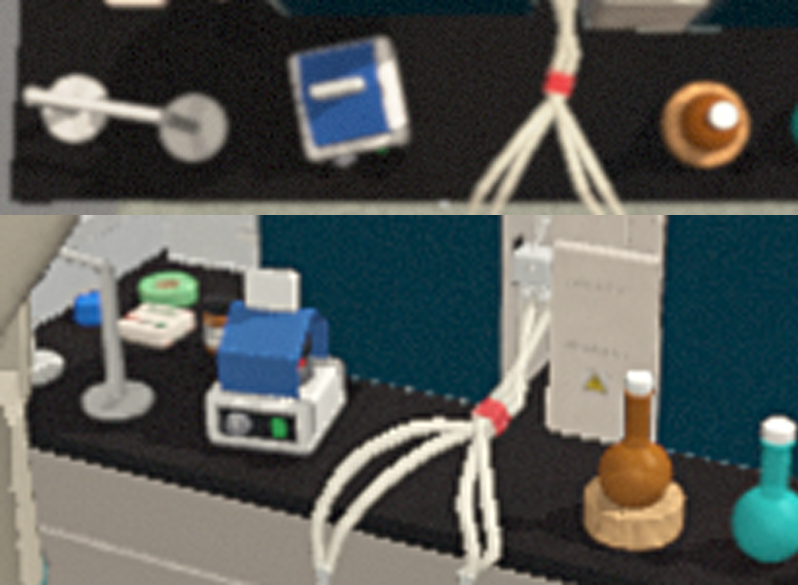

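The crop confirms the choices: the blue cover with a white fin on the mixer, and the amber flask with a white stopper in the cork ring. The tubes are low, with the clip at about z = 50. Next I refine the rail and cover positions and work out the first move.

```bash
cat >> h.py <<'E'
from scipy.spatial.transform import Rotation as R
def go(*wps): # wps: (x,y,z,yaw) tool down -> tool-frame shift & turn from present pose
    s=read_state(); R0=R.from_euler('xyz',s['tool_rot']); p=s['eef_pos']
    for w in wps:
        d=R0.inv().apply(np.array(w[:3])-p); rv=(R0.inv()*R.from_euler('xyz',[np.pi,0,w[3]])).as_rotvec()
        print(np.round(d,1).tolist(),np.round(rv,3).tolist())
E
python3 - <<'E'
from h import *
T=cam('top'); c=lambda x,y:(x/3.07+105,y/3.07+190)
print('bar',plane(T,[c(28,95),c(162,115)],150).round(1).tolist())
print('fin',plane(T,[c(310,92),c(363,84)],164).round(1).tolist())
print('mixer near edge',plane(T,[c(310,162),c(410,142)],56).round(1).tolist())
print('instr front',plane(T,[(340*.64,305*.64),(430*.64,303*.64)],0).round(1).tolist())
go((400,-450,260,.75),(500,-150,290,1.3),(505,38,290,1.75))
E
```

```text
bar [[510.0, 349.3, 150.0], [490.5, 217.1, 150.0]]
fin [[511.3, 71.6, 164.0], [519.0, 20.6, 164.0]]
mixer near edge [[449.6, 84.5, 56.0], [470.1, -18.6, 56.0]]
instr front [[610.6, 55.8, 0.0], [614.5, -136.9, 0.0]]
[245.4, -99.7, -29.3] [-0.002, -0.0, -0.443]
[431.3, -355.6, -58.9] [-0.002, -0.001, -0.993]
[492.8, -533.3, -58.6] [-0.001, -0.001, -1.443]
```

Emit:
play_rows:
  deltas: [60,-25,-10,0,0,-0.1,0.5,120,-50,-20,0,0,-0.2,0.5,180,-75,-30,0,0,-0.32,0.5,245,-100,-30,0,0,-0.44,0.5,280,-145,-40,0,0,-0.55,0.5,315,-195,-45,0,0,-0.66,0.5,355,-245,-50,0,0,-0.77,0.5,390,-300,-55,0,0,-0.88,0.5,430,-355,-58,0,0,-0.99,0.5,445,-400,-58,0,0,-1.1,0.5]

```text
clock: 1.35
eef_pos: [500.3, -105.1, 289.3]
tool_rot: [3.141, -0.0, 1.41]
force: [1.5, 0.4, -0.5]
width: 42.5
gripper_force: 0.0
```

```bash
python3 -c "
from h import *
go((505,38,290,1.75))"
```

```text
[142.0, -18.2, -0.6] [0.001, -0.0, -0.34]
```

Emit:
play_rows:
  deltas: [50,-6,0,0,0,-0.12,0.5,95,-12,0,0,0,-0.24,0.5,142,-18,0,0,0,-0.34,0.5,142,-18,0,0,0,-0.34,0.5,142,-18,0,0,0,-0.34,0.5]

```text
clock: 1.98
eef_pos: [504.6, 35.1, 288.9]
tool_rot: [-3.141, 0.001, 1.746]
force: [0.9, -0.2, 0.1]
width: 42.5
gripper_force: 0.0
```

Run:
```python
from h import *
W=cam('wrist'); im=get_image('wrist')[:,:,::-1].copy(); cv2.imwrite('pics/w1r.png',im)
np.savez('w1.npz',K=W[0],d=W[1],T=W[2]); print(W[2].round(2).tolist())
for p in [(515,46,164),(502,38,93),(500,283,150)]:
    print(proj(W,p))
cv2.imwrite('pics/w1.png',im); s=read_state(); print(s['eef_pos'],s['tool_rot'])
```

```text
[[0.98, 0.17, 0.05, 491.73], [0.17, -0.94, -0.29, 108.43], [0.0, 0.29, -0.96, 430.99], [0.0, 0.0, 0.0, 1.0]]
[[267.13778555 168.73911952]]
[[250.85910405 157.91191402]]
[[ 309.16793666 -172.37076129]]
[504.68695176  34.46452614 288.95013497] [-3.14063870e+00  8.70248099e-04  1.74462527e+00]
```

View pics/w1.png

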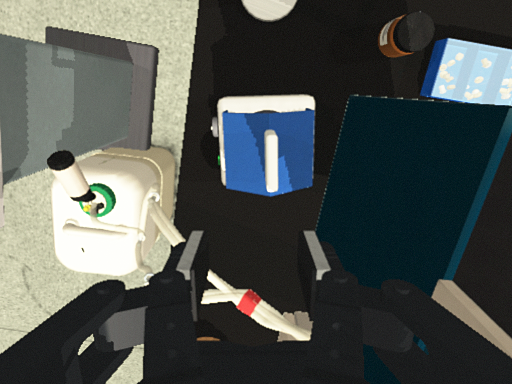

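Run:
```python
from h import *
z=np.load('w1.npz'); W=(z['K'],z['d'],z['T']); im=cv2.imread('pics/w1r.png')
h=cv2.cvtColor(im,cv2.COLOR_BGR2HSV); M=cv2.inRange(h,(0,0,120),(180,70,255)); M[:122]=0;M[:,:255]=0;M[:,290:]=0;M[200:]=0
n,l,st,c=cv2.connectedComponentsWithStats(M); i=1+st[1:,4].argmax(); print(st[i],c[i])
for r in range(124,198,6):
    x=np.where(l[r]==i)[0]; print(r,x.min() if len(x) else 0,x.max() if len(x) else 0)
B=cv2.inRange(h,(105,120,60),(125,255,255)); B[:90]=0;B[:,:205]=0;B[:,325:]=0;B[205:]=0
for r in range(110,200,8):
    x=np.where(B[r])[0]; print('b',r,x.min() if len(x) else 0,x.max() if len(x) else 0)
Rz=R.from_euler('z',.174)
for L in [(0,25,108),(0,-25,108),(0,25,74),(46.5,40,42),(-46.5,40,42),(46.5,-40,42),(-46.5,-40,42)]:
    print(L,proj(W,Rz.apply(L)+[515,46,56]).round(0))
```

```text
[264 130  14  62 784] [270.90688776 160.18367347]
124 0 0
130 266 273
136 264 277
142 264 277
148 265 277
154 265 277
160 265 277
166 265 277
172 265 277
178 265 277
184 266 277
190 267 277
196 0 0
b 110 306 312
b 118 223 314
b 126 224 314
b 134 224 312
b 142 224 312
b 150 225 312
b 158 225 312
b 166 226 311
b 174 226 312
b 182 226 312
b 190 235 295
b 198 0 0
(0, 25, 108) [[268. 139.]]
(0, -25, 108) [[267. 197.]]
(0, 25, 74) [[266. 134.]]
(46.5, 40, 42) [[311. 114.]]
(-46.5, 40, 42) [[219. 114.]]
(46.5, -40, 42) [[307. 190.]]
(-46.5, -40, 42) [[221. 190.]]
```

The wrist view shows the cover at (269,150) with its white fin at (271,130–192), about 3 mm in x and 4 mm in y off my estimate. That puts the fin at about (518,50) with yaw about 0.185.

```bash
python3 -c "
from h import *
go((518,50,200,1.756),(518,50,139,1.756))"
```

```text
[13.1, 15.9, 88.9] [-0.001, 0.001, -0.011]
[13.1, 15.9, 149.9] [-0.001, 0.001, -0.011]
```

Emit:
play_rows:
  deltas: [7,8,45,0,0,-0.01,0.5,13,16,89,0,0,-0.01,0.5,13,16,89,0,0,-0.01,0.5,13,16,110,0,0,-0.01,0.5,13,16,130,0,0,-0.01,0.5,13,16,150,0,0,-0.01,0.5,13,16,150,0,0,-0.01,0.5,13,16,150,0,0,-0.01,0.3,13,16,150,0,0,-0.01,0.1,13,16,150,0,0,-0.01,0]

```text
clock: 3.28
eef_pos: [518.8, 51.3, 140.3]
tool_rot: [3.14, 0.0, 1.757]
force: [-1.3, -0.9, 5.8]
width: 8.9
gripper_force: 62.1
```

Emit:
play_rows:
  deltas: [0,0,0,0,0,0,0,0,0,0,0,0,0,0,0,0,0,0,0,0,0,0,0,0,0,0,0,0]

```text
clock: 3.78
eef_pos: [518.8, 51.3, 140.3]
tool_rot: [3.14, 0.001, 1.757]
force: [-0.8, -2.0, 6.8]
width: 8.7
gripper_force: 62.3
```

```bash
python3 -c "
from h import *
im=get_image('wrist')[:,:,::-1]; cv2.imwrite('pics/w2.png',im)
s=read_state();print(s['eef_pos'],s['tool_rot'],s['force'],s['width'],s['gripper_force'])"
```

```text
[518.7442684   51.28097777 140.258105  ] [3.14046916e+00 7.03760556e-04 1.75656017e+00] [-0.87934559 -0.57918258  6.96564408] 8.811932316724944 62.25211501121521
```

View pics/w2.png

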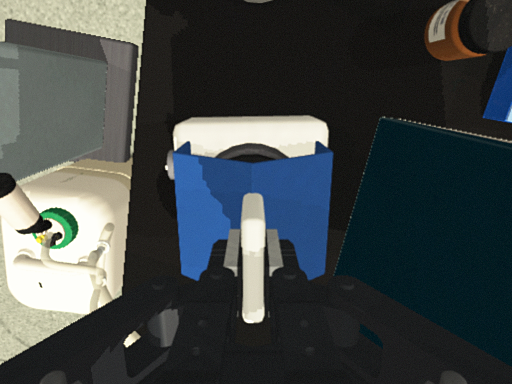

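The fin is gripped between the pads at (252,195–322), width 8.8 mm. Next I lift it, move toward the rail and look at the bar from close by.

```bash
python3 -c "
from h import *
go((518.7,51.3,290,1.757),(510,175,290,1.424))"
```

```text
[-0.1, 0.1, -149.7] [0.001, 0.001, -0.0]
[123.1, 14.4, -149.8] [0.001, 0.001, 0.333]
```

Emit:
play_rows:
  deltas: [0,0,-15,0,0,0,0,0,0,-45,0,0,0,0,0,0,-80,0,0,0,0,0,0,-115,0,0,0,0,0,0,-150,0,0,0,0,30,4,-150,0,0,0.08,0,60,8,-150,0,0,0.16,0,95,11,-150,0,0,0.25,0,123,14,-150,0,0,0.333,0,123,14,-150,0,0,0.333,0]

```text
clock: 5.08
eef_pos: [508.4, 178.2, 290.1]
tool_rot: [3.142, -0.002, 1.429]
force: [0.5, -0.9, -1.8]
width: 8.9
gripper_force: 61.0
```

Run:
```python
from h import *
import time
s=read_state(); W=cam('wrist'); im=get_image('wrist')[:,:,::-1]; cv2.imwrite('pics/w3.png',im)
np.savez('w3.npz',K=W[0],d=W[1],T=W[2])
print(s['eef_pos'],s['tool_rot'],s['force'],s['width'])
print(proj(W,[(490.5,217,150),(510,349,150)]))
```

```text
[508.44058337 178.23701956 290.09422722] [ 3.14158043e+00 -2.10947245e-03  1.42887089e+00] [ 0.47277633 -0.94095187 -1.81094148] 8.93465281938223
[[226.06331192 134.86403656]
 [222.64160081 -43.05355783]]
```

View pics/w3.png

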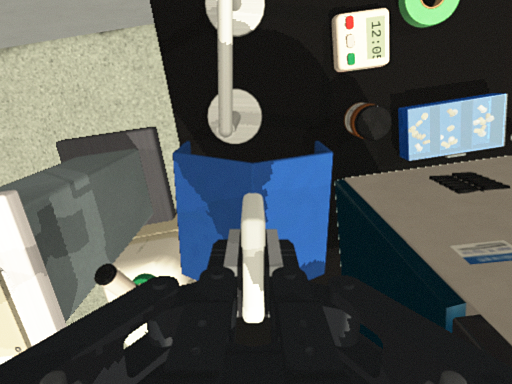

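The bar shows as a near-vertical pale line from (224,5) to (226,134), with its posts over the round feet. This matches the prediction. I'll measure its edges and the cover's ridge end at (253,163).

Run:
```python
from h import *
z=np.load('w3.npz'); W=(z['K'],z['d'],z['T']); im=cv2.imread('pics/w3.png'); g=cv2.cvtColor(im,cv2.COLOR_BGR2GRAY)
pts=[]
for r in range(44,84,8):
    x=np.where(g[r,205:250]>110)[0]+205; print(r,x.min(),x.max()); pts.append(((x.min()+x.max())/2,r))
P=plane(W,pts,150); print(P.round(1).tolist())
q=np.polyfit(P[:,1],P[:,0],1); print('x at y283',np.polyval(q,283),'yaw',-np.arctan(q[0]))
e=plane(W,[(253,163)],279); print('ridge +y end',e)
s=read_state(); print('ridge mid vs tcp', R.from_euler('z',-( s['tool_rot'][2]-np.pi/2)).apply(e[0]-s['eef_pos'])-[0,40,0])
x=[i for i in range(512) if im[185,i,0]>90 and im[185,i,2]<90 and 150<i<350]; print(min(x),max(x))
```

```text
44 218 232
52 218 231
60 218 231
68 218 231
76 218 231
[[501.7, 289.0, 150.0], [500.3, 283.1, 150.0], [499.3, 277.1, 150.0], [498.3, 271.1, 150.0], [497.2, 264.9, 150.0]]
x at y283 500.4450746887628 yaw -0.18037911314163765
ridge +y end [[513.96148752 217.54860597 279.        ]]
ridge mid vs tcp [ -0.92785417   1.83540885 -10.83412794]
175 330
```

```bash
python3 -c "
from h import *
go((500.5,281,290,1.416),(500.5,281,173,1.416))"
```

```text
[102.7, -23.3, -0.1] [0.0, -0.0, 0.011]
[102.7, -23.4, 116.9] [0.0, -0.0, 0.011]
```

Emit:
play_rows:
  deltas: [35,-8,0,0,0,0,0,70,-16,0,0,0,0.01,0,103,-23,0,0,0,0.01,0,103,-23,0,0,0,0.01,0,103,-23,0,0,0,0.01,0]

```text
clock: 5.75
eef_pos: [502.1, 278.3, 289.2]
tool_rot: [3.141, 0.002, 1.412]
force: [0.1, -0.8, -1.9]
width: 8.7
gripper_force: 61.0
```

```bash
python3 -c "
from h import *
go((500.5,281,200,1.416),(500.5,281,173,1.416))"
```

```text
[2.5, -2.1, 89.2] [0.0, 0.002, -0.004]
[2.6, -2.1, 116.2] [0.0, 0.002, -0.004]
```

Emit:
play_rows:
  deltas: [2,-2,25,0,0,0,0,2,-2,55,0,0,0,0,2,-2,85,0,0,0,0,2,-2,100,0,0,0,0,2,-2,108,0,0,0,0,2,-2,114,0,0,0,0,2,-2,116,0,0,0,0,2,-2,116,0,0,0,0]

```text
clock: 6.75
eef_pos: [500.3, 282.7, 173.7]
tool_rot: [3.141, -0.0, 1.414]
force: [-0.1, -1.0, -2.0]
width: 8.9
gripper_force: 60.9
```

```bash
python3 -c "
from h import *
s=read_state();print(s['eef_pos'],s['force'])
cv2.imwrite('pics/sc2.png',cv2.resize(get_image('scene')[130:230,100:260,::-1],(800,500)))
go((500.5,281,170.5,1.416))"
```

```text
[500.29219967 282.68704825 173.70956297] [-0.07121521 -0.97895862 -1.98264141]
[-1.7, 0.5, 3.3] [0.001, -0.001, -0.002]
```

View pics/sc2.png

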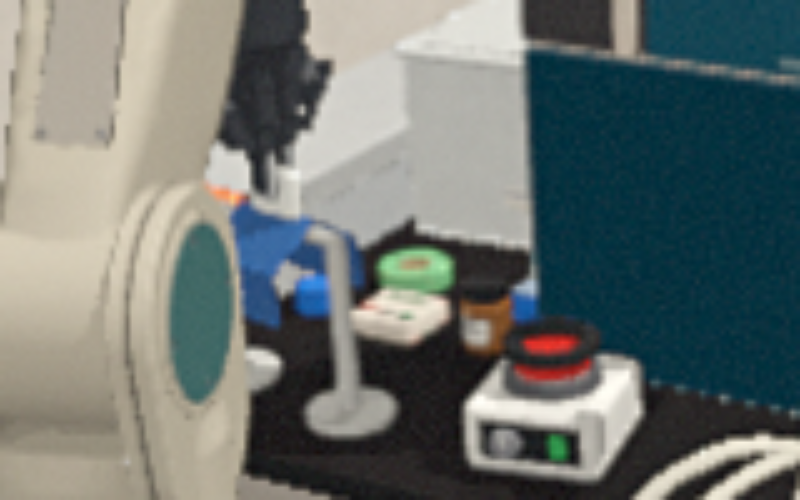

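The cover straddles the bar, with the bar passing under its ridge at (320,235). I'll lower the last few mm until it touches.

Emit:
play_rows:
  deltas: [0,0,2,0,0,0,0,0,0,4,0,0,0,0,0,0,4,0,0,0,0]

```text
clock: 7.18
eef_pos: [500.5, 282.8, 171.2]
tool_rot: [3.14, -0.001, 1.414]
force: [-2.8, -2.1, 11.7]
width: 8.9
gripper_force: 63.0
```

Emit:
play_rows:
  deltas: [0,0,-1,0,0,0,0.1,0,0,-1,0,0,0,0.2,0,0,-1,0,0,0,0.3,0,0,-1,0,0,0,0.4,0,0,-1,0,0,0,0.4,0,0,-15,0,0,0,0.4,0,0,-35,0,0,0,0.4,0,0,-70,0,0,0,0.4,0,0,-110,0,0,0,0.4,0,0,-110,0,0,0,0.4]

```text
clock: 8.43
eef_pos: [501.8, 284.1, 283.6]
tool_rot: [3.135, -0.005, 1.414]
force: [-0.5, -0.1, 0.1]
width: 34.2
gripper_force: 0.0
```

Run:
```python
from h import *
s=read_state(); W=cam('wrist'); a=get_image('wrist')[:,:,::-1]; b=get_image('top')[:,:,::-1]; c=get_image('scene')[:,:,::-1]
cv2.imwrite('pics/w4.png',a);cv2.imwrite('pics/t4.png',b);cv2.imwrite('pics/s4.png',c)
np.savez('w4.npz',K=W[0],d=W[1],T=W[2])
o=np.hstack([cv2.resize(a,(400,300)),cv2.resize(b[170:260,100:220],(400,300))])
o2=np.hstack([cv2.resize(c[130:230,100:260],(400,250)),cv2.resize(b[195:250,190:265],(400,250))])
cv2.imwrite('pics/m4.png',np.vstack([o,o2]))
print(s['eef_pos'],s['tool_rot'],s['force'],s['width'])
```

```text
[501.80012853 284.06573488 283.57770305] [ 3.135477   -0.00529703  1.41370301] [-0.49837684 -0.13604912  0.08443678] 34.18999924166556
```

View pics/m4.png

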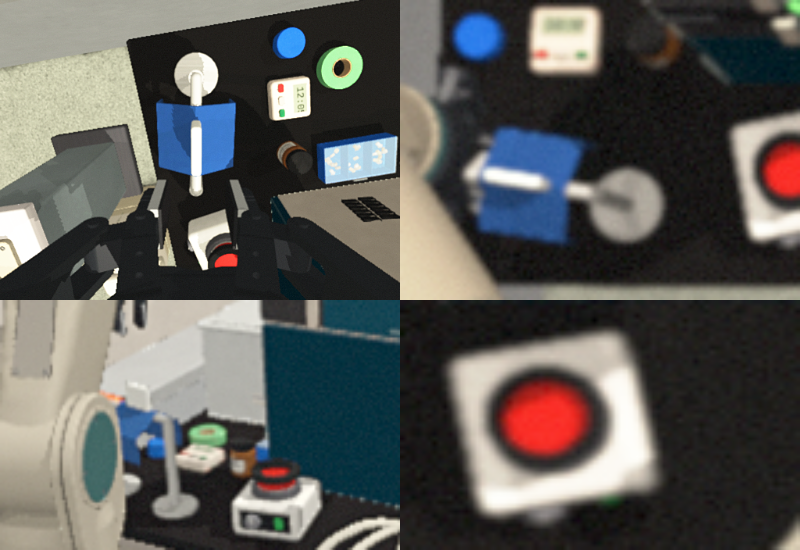

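The cover hangs level and released on the bar: wrist pane (195,140), top pane (525,185). The cradle is exposed, red inside a black ring. I'll back away over the mixer to measure the cradle closely.

Run:
```python
from h import *
T=cam('top'); b=cv2.imread('pics/t4.png'); h=cv2.cvtColor(b,cv2.COLOR_BGR2HSV)
M=cv2.inRange(h,(0,150,90),(8,255,255))|cv2.inRange(h,(172,150,90),(180,255,255)); M[:195]=0;M[250:]=0;M[:,:190]=0;M[:,265:]=0
c=max(cv2.findContours(M,0,1)[0],key=cv2.contourArea); e=cv2.fitEllipse(c); print(e, plane(T,[e[0]],90))
go((508,-10,290,1.65))
```

```text
((216.78578186035156, 220.54733276367188), (15.437743186950684, 16.323869705200195), 62.767433166503906) [[516.80544012  47.56467172  90.        ]]
[-287.2, 53.9, -10.7] [-0.0, 0.001, -0.236]
```

Emit:
play_rows:
  deltas: [-50,9,-10,0,0,-0.03,0.6,-105,19,-10,0,0,-0.08,0.6,-160,30,-10,0,0,-0.13,0.6,-215,40,-10,0,0,-0.18,0.6,-260,49,-10,0,0,-0.23,0.6,-287,54,-10,0,0,-0.236,0.6,-287,54,-10,0,0,-0.236,0.6,-287,54,-10,0,0,-0.236,0.6]

```text
clock: 9.57
eef_pos: [508.1, -8.2, 288.7]
tool_rot: [-3.14, -0.001, 1.651]
force: [-0.1, 0.2, 0.1]
width: 51.4
gripper_force: 0.0
```

Run:
```python
from h import *
s=read_state(); W=cam('wrist'); b=get_image('wrist')[:,:,::-1]; cv2.imwrite('pics/w5.png',b)
h=cv2.cvtColor(b,cv2.COLOR_BGR2HSV)
M=cv2.inRange(h,(0,150,90),(8,255,255))|cv2.inRange(h,(172,150,90),(180,255,255))
p0=proj(W,(517,48,93))[0]; print(p0)
for c in cv2.findContours(M,0,1)[0]:
    if cv2.contourArea(c)>100: e=cv2.fitEllipse(c); print(e,plane(W,[e[0]],93).round(1),plane(W,[e[0]],81).round(1))
# ring outer: dark region around
x,y=p0.astype(int); g=cv2.cvtColor(b,cv2.COLOR_BGR2GRAY)
print(g[y,x-80:x+80:4].tolist()); print(g[y-80:y+80:4,x].tolist())
print(s['eef_pos'],s['tool_rot'])
go((490,-329,260,1.57))
```

```text
[266.07334688 107.94093844]
((262.9521789550781, 274.6335144042969), (17.963848114013672, 26.012596130371094), 26.24330711364746) [[ 530.8 -143.8   93. ]] [[ 531.8 -151.2   81. ]]
((266.83404541015625, 104.44943237304688), (46.181453704833984, 47.34365463256836), 3.061936378479004) [[517.5  51.5  93. ]] [[518.  51.  81.]]
[28, 26, 25, 26, 16, 22, 19, 18, 238, 252, 254, 255, 32, 38, 37, 114, 114, 116, 114, 110, 114, 114, 115, 113, 79, 80, 44, 28, 30, 70, 221, 224, 222, 8, 15, 20, 13, 19, 60, 18]
[21, 17, 14, 18, 18, 25, 19, 224, 237, 240, 236, 26, 24, 22, 108, 116, 114, 116, 114, 117, 114, 114, 114, 115, 91, 92, 41, 40, 31, 255, 255, 19, 27, 30, 28, 29, 28, 29, 27, 30]
[508.08837329  -8.22614644 288.74641802] [-3.14047104e+00 -1.12087389e-03  1.65084014e+00]
[-318.7, -44.1, 28.6] [-0.001, -0.001, 0.082]
```

Emit:
play_rows:
  deltas: [-50,-6,0,0,0,0.01,0.6,-105,-13,0,0,0,0.03,0.6,-160,-20,0,0,0,0.04,0.6,-215,-27,0,0,0,0.06,0.6,-270,-35,0,0,0,0.08,0.6,-325,-42,0,0,0,0.08,0.6,-375,-48,0,0,0,0.08,0.6,-375,-48,0,0,0,0.08,0.6,-375,-48,0,0,0,0.08,0.6]

```text
clock: 10.75
eef_pos: [491.2, -384.9, 288.8]
tool_rot: [3.142, -0.002, 1.572]
force: [0.2, 1.0, -0.3]
width: 51.5
gripper_force: 0.0
```

Run:
```python
from h import *
s=read_state(); W=cam('wrist'); b=get_image('wrist')[:,:,::-1]; cv2.imwrite('pics/w6.png',b)
print(s['eef_pos'],s['tool_rot'])
print(proj(W,[(490,-329,145),(490,-329,51)]))
```

```text
[ 491.23261363 -384.94714812  288.83689295] [ 3.14152374e+00 -1.96536356e-03  1.57210436e+00]
[[251.39364682 110.77050156]
 [251.65281908 105.42504953]]
```

View pics/w6.png

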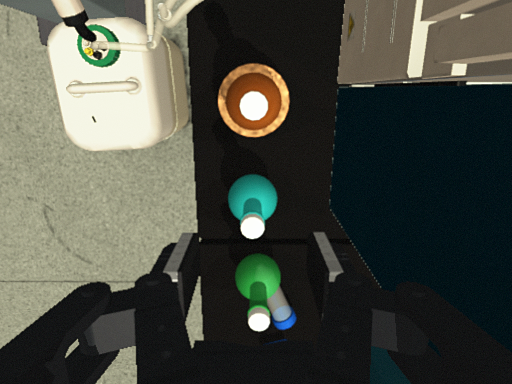

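The amber flask in the cork ring has its stopper at (253.5,105) and the ring's centre at (254,100). The teal flask is at (252,205).

Run:
```python
from h import *
W=cam('wrist'); b=cv2.imread('pics/w6.png'); h=cv2.cvtColor(b,cv2.COLOR_BGR2HSV)
M=cv2.inRange(h,(0,0,190),(180,50,255)); M[:85]=0;M[125:]=0;M[:,:230]=0;M[:,280:]=0
c=max(cv2.findContours(M,0,1)[0],key=cv2.contourArea); e=cv2.fitEllipse(c); print(e,plane(W,[e[0]],145))
C=cv2.inRange(h,(5,60,60),(25,255,255)); C[:55]=0;C[145:]=0;C[:,:205]=0;C[:,300:]=0
c=max(cv2.findContours(C,0,1)[0],key=cv2.contourArea); e=cv2.fitEllipse(c); print(e,plane(W,[e[0]],30))
```

```text
((253.440673828125, 105.44889831542969), (27.280529022216797, 27.690275192260742), 178.2218475341797) [[ 491.90851861 -324.12268011  145.        ]]
((253.27056884765625, 99.82935333251953), (71.51929473876953, 73.81808471679688), 1.275872826576233) [[ 492.0612716  -323.09380678   30.        ]]
```

```bash
python3 -c "
from h import *
go((492,-324,200,1.572),(492,-324,90,1.572))"
```

```text
[60.3, 0.7, 89.2] [0.0, -0.002, 0.001]
[60.2, 0.7, 199.2] [0.0, -0.002, 0.001]
```

Emit:
play_rows:
  deltas: [30,0.5,30,0,0,0,0.6,60,0.7,70,0,0,0,0.6,60,0.7,90,0,0,0,0.6,60,0.7,90,0,0,0,0.6]

```text
clock: 11.3
eef_pos: [490.8, -324.4, 198.3]
tool_rot: [-3.139, -0.002, 1.573]
force: [-0.7, -0.1, 0.2]
width: 51.1
gripper_force: 0.0
```

```bash
python3 -c "
from h import *
print(read_state()['eef_pos'])
go((492,-324,90,1.572))"
```

```text
[ 490.81871469 -324.38868332  198.33844241]
[0.2, 1.4, 108.3] [-0.002, -0.002, 0.001]
```

Emit:
play_rows:
  deltas: [0,1,30,0,0,0,0.6,0,1,60,0,0,0,0.6,0,1,85,0,0,0,0.6,0,1,100,0,0,0,0.6,0,1,108,0,0,0,0.6,0,1,108,0,0,0,0.6,0,1,108,0,0,0,0.4,0,1,108,0,0,0,0.2,0,1,108,0,0,0,0,0,1,108,0,0,0,0]

```text
clock: 12.55
eef_pos: [492.5, -327.4, 92.1]
tool_rot: [3.14, 0.001, 1.57]
force: [-0.7, -0.4, 6.5]
width: 23.5
gripper_force: 58.3
```

Emit:
play_rows:
  deltas: [0,0,0,0,0,0,0,0,0,0,0,0,0,0,0,0,-4,0,0,0,0,0,0,-15,0,0,0,0,0,0,-45,0,0,0,0,0,0,-80,0,0,0,0,0,0,-110,0,0,0,0,0,0,-135,0,0,0,0,0,0,-135,0,0,0,0]

```text
clock: 13.68
eef_pos: [493.1, -327.6, 228.4]
tool_rot: [3.138, 0.002, 1.57]
force: [-0.6, -0.6, -1.7]
width: 23.5
gripper_force: 59.5
```

```bash
python3 -c "
from h import *
im=get_image('scene')[150:300,170:420,::-1]; cv2.imwrite('pics/s7.png',cv2.resize(im,(800,480)))
s=read_state();print(s['eef_pos'],s['tool_rot'],s['force'],s['width'],s['gripper_force'])
go((517.5,50,225,1.572))"
```

```text
[ 492.08607341 -327.14532825  226.79637074] [3.14052052e+00 7.65154306e-04 1.56969932e+00] [-0.23951414  0.18946731 -2.87207095] 23.539350368248744 59.539996180683374
[377.2, 25.0, 1.5] [0.001, 0.001, -0.002]
```

View pics/s7.png

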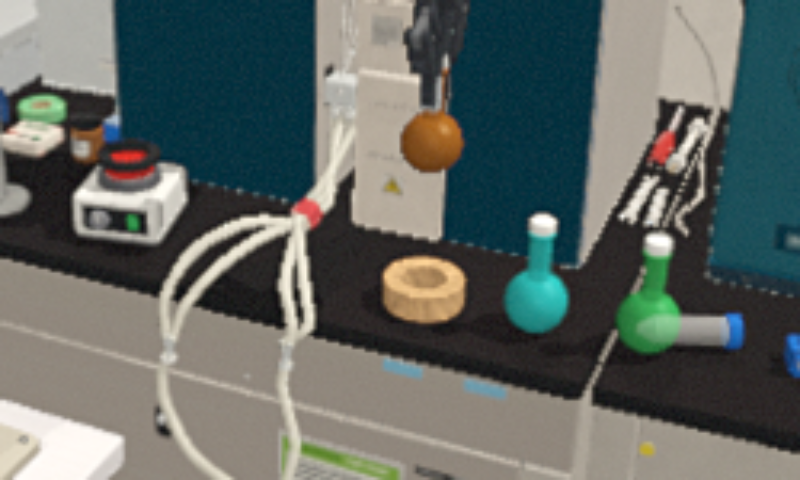

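The flask is lifted and held, with its ball at (432,142) in the crop and the cork ring empty at (424,288). I'll check numerically that it is upright.

Run:
```python
from h import *
S=cam('scene'); T=cam('top'); im=get_image('scene')[:,:,::-1]; tp=get_image('top')[:,:,::-1]; cv2.imwrite('pics/s8.png',im)
def am(im): h=cv2.cvtColor(im,cv2.COLOR_BGR2HSV); return cv2.inRange(h,(6,150,60),(18,255,255))
M=am(im); p=proj(S,(492,-326,186))[0]; print('pred ball',p)
x0,y0=p.astype(int)
for r in range(y0-32,y0+14,2):
    x=np.where(M[r,x0-25:x0+25])[0]+x0-25; print(r,(x.min(),x.max(),len(x)) if len(x) else None)
for dz in (-32,32,45,60,75): print(dz,[proj(S,np.array([492,-326,186+dz])+k*np.array([.41,-.91,0]))[0].round(1).tolist() for k in (-11,0,11)])
Mt=am(tp); q=proj(T,(492,-326,186))[0]; X,Y=q.astype(int); ys,xs=np.where(Mt[Y-25:Y+25,X-25:X+25]); print('top pred',q,'seen',xs.min()+X-25,xs.max()+X-25,ys.min()+Y-25,ys.max()+Y-25)
```

```text
pred ball [304.6889465  194.10520421]
162 None
164 None
166 None
168 None
170 None
172 None
174 (np.int64(308), np.int64(308), 1)
176 None
178 None
180 None
182 None
184 None
186 (np.int64(301), np.int64(309), 8)
188 (np.int64(298), np.int64(311), 14)
190 (np.int64(297), np.int64(312), 15)
192 (np.int64(296), np.int64(313), 18)
194 (np.int64(295), np.int64(313), 19)
196 (np.int64(296), np.int64(313), 18)
198 (np.int64(296), np.int64(313), 18)
200 (np.int64(297), np.int64(311), 15)
202 (np.int64(300), np.int64(309), 10)
204 None
206 None
-32 [[300.9, 203.0], [304.3, 203.0], [307.6, 203.0]]
32 [[301.7, 185.0], [305.1, 185.0], [308.5, 185.0]]
45 [[301.8, 181.3], [305.3, 181.3], [308.7, 181.3]]
60 [[302.0, 176.9], [305.5, 177.0], [308.9, 177.0]]
75 [[302.2, 172.6], [305.6, 172.6], [309.1, 172.6]]
top pred [342.34643277 225.64661605] seen 328 345 216 243
```

It is upright: the ball's centre at (304.6,194.5) and the neck edge match the prediction for an upright flask. Now I carry it over the cradle.

Emit:
play_rows:
  deltas: [20,1,0,0,0,0,0,60,4,0,0,0,0,0,105,7,0,0,0,0,0,150,10,0,0,0,0,0,195,13,0,0,0,0,0,240,16,0,0,0,0,0,285,19,0,0,0,0,0,325,22,0,0,0,0,0,355,24,0,0,0,0,0,376,25,0,0,0,0,0]

```text
clock: 15.08
eef_pos: [515.9, 52.4, 225.6]
tool_rot: [-3.14, -0.001, 1.573]
force: [0.4, 0.3, -1.6]
width: 23.5
gripper_force: 59.5
```

Emit:
play_rows:
  deltas: [0,0,0,0,0,0,0,0,0,0,0,0,0,0]

```text
clock: 15.32
eef_pos: [516.6, 48.3, 225.8]
tool_rot: [-3.14, 0.001, 1.57]
force: [-0.4, -0.1, -1.9]
width: 23.0
gripper_force: 59.5
```

Run:
```python
from h import *
s=read_state();p=s['eef_pos'];print(p,s['tool_rot'],s['force'],s['width'])
S=cam('scene'); im=get_image('scene')[:,:,::-1]; h=cv2.cvtColor(im,cv2.COLOR_BGR2HSV); M=cv2.inRange(h,(6,150,60),(18,255,255))
q=proj(S,[p[0],p[1],p[2]-41])[0]; x0,y0=q.astype(int); m=np.zeros_like(M); m[y0-25:y0+25,x0-25:x0+25]=M[y0-25:y0+25,x0-25:x0+25]
c=max(cv2.findContours(m,0,1)[0],key=cv2.contourArea); print('pred ball',q,'seen',cv2.minEnclosingCircle(c),cv2.boundingRect(c))
r=cv2.inRange(h,(0,150,90),(5,255,255))|cv2.inRange(h,(174,150,90),(180,255,255)); ys,xs=np.where(r[215:235,185:225]) if 0 else np.where(r[190:240,185:230]); print('red cols',xs.min()+185,xs.max()+185,'rows',ys.min()+190,ys.max()+190,'pred seat',proj(S,[(517.5,50,93),(517.5,50,81)]))
go((518,48.5,225,1.57),(518,48.5,157,1.57))
```

```text
[516.62919842  48.2800618  225.81842286] [-3.14027132e+00  8.83433899e-04  1.56961279e+00] [-0.4390726  -0.07142543 -1.94256556] 23.025566531596247
pred ball [209.16914796 173.77919979] seen ((207.5, 168.0), 14.221562385559082) (201, 154, 16, 29)
red cols 203 217 rows 197 205 pred seat [[210.05629131 196.57306192]
 [210.2076603  199.49507093]]
[0.7, 1.1, 0.9] [-0.001, 0.001, -0.001]
[0.8, 1.2, 68.9] [-0.001, 0.001, -0.001]
```

Emit:
play_rows:
  deltas: [0.7,1,15,0,0,0,0,0.7,1,35,0,0,0,0,0.7,1,52,0,0,0,0,0.7,1,60,0,0,0,0,0.7,1,65,0,0,0,0,0.7,1,68,0,0,0,0,0.7,1,70,0,0,0,0,0.7,1,71,0,0,0,0,0.7,1,71,0,0,0,0]

```text
clock: 16.5
eef_pos: [518.8, 49.5, 155.8]
tool_rot: [3.14, 0.0, 1.57]
force: [0.7, 0.1, 2.4]
width: 23.4
gripper_force: 59.0
```

```bash
python3 -c "
from h import *
s=read_state();print(s['eef_pos'],s['tool_rot'],s['force'],s['width'])"
```

```text
[518.7830969   49.52595573 155.79131294] [3.14046705e+00 1.33174060e-04 1.56960810e+00] [0.74509856 0.12100193 2.44269002] 23.448107576170564
```

Emit:
play_rows:
  deltas: [0,0,2,0,0,0,0,0,0,4,0,0,0,0,0,0,6,0,0,0,0,0,0,8,0,0,0,0,0,0,8,0,0,0,0]

```text
clock: 17.12
eef_pos: [518.8, 49.5, 147.4]
tool_rot: [3.141, 0.0, 1.57]
force: [-0.0, -2.2, 6.6]
width: 22.9
gripper_force: 58.5
```

Emit:
play_rows:
  deltas: [0,0,1,0,0,0,0,0,0,2,0,0,0,0,0,0,3,0,0,0,0,0,0,4,0,0,0,0,0,0,4,0,0,0,0]

```text
clock: 17.75
eef_pos: [518.8, 49.3, 143.7]
tool_rot: [3.141, 0.0, 1.569]
force: [-0.3, -1.9, 7.7]
width: 23.4
gripper_force: 58.3
```

Emit:
play_rows:
  deltas: [0,0,1,0,0,0,0,0,0,1.5,0,0,0,0,0,0,1.5,0,0,0,0,0,0,1.5,0,0,0,0]

```text
clock: 18.25
eef_pos: [519.5, 48.8, 143.1]
tool_rot: [3.139, 0.001, 1.569]
force: [-0.6, -3.3, 14.9]
width: 23.3
gripper_force: 58.0
```

The force rose sharply to about 17 N net after 12 mm of travel, so the cradle is on its stop. I hold there and check the red skirt, the flask and the cover numerically.

Emit:
play_rows:
  deltas: [0,0,0,0,0,0,0,0,0,0,0,0,0,0,0,0,0,0,0,0,0,0,0,0,0,0,0,0,0,0,0,0,0,0,0]

```text
clock: 18.88
eef_pos: [519.5, 48.8, 143.1]
tool_rot: [3.139, 0.001, 1.569]
force: [-0.5, -4.2, 14.8]
width: 23.4
gripper_force: 58.0
```

Run:
```python
from h import *
s=read_state();p=s['eef_pos'];print(s['clock'],p,s['force'])
S=cam('scene');T=cam('top'); im=get_image('scene')[:,:,::-1]; tp=get_image('top')[:,:,::-1]
def H(i,a,b): return cv2.inRange(cv2.cvtColor(i,cv2.COLOR_BGR2HSV),a,b)
print('red px',(H(im,(0,150,90),(5,255,255))|H(im,(174,150,90),(180,255,255)))[185:240,185:230].sum()//255)
M=H(im,(6,150,60),(18,255,255)); q=proj(S,[p[0],p[1],p[2]-41])[0]; x0,y0=q.astype(int)
for r in range(y0-20,y0+12,2):
    x=np.where(M[r,x0-14:x0+14])[0]+x0-14; print(r,(int(x.min()),int(x.max())) if len(x) else None,end=' ')
print('\nball pred',q,'edge',proj(S,np.array([p[0],p[1],p[2]-41])+[0,0,33]))
t4=cv2.imread('pics/t4.png')
for i in (t4,tp):
    B=H(i,(105,120,60),(125,255,255)); B[:200]=0;B[260:]=0;B[:,:110]=0;B[:,200:]=0; ys,xs=np.where(B); print('cover top px',len(xs),xs.mean(),ys.mean())
```

```text
18.875 [519.48671819  48.83267872 143.13658358] [-0.47821673 -4.1730086  14.78551899]
red px 1
174 None 176 (210, 212) 178 (211, 211) 180 (211, 211) 182 (211, 212) 184 None 186 (211, 211) 188 (206, 213) 190 (199, 216) 192 (196, 216) 194 (199, 217) 196 (199, 217) 198 (199, 216) 200 (196, 215) 202 (206, 213) 204 None 
ball pred [210.4862894  194.18967054] edge [[210.07230356 186.02938043]]
cover top px 734 138.93324250681198 225.1607629427793
cover top px 735 138.82585034013604 224.96462585034013
```

```bash
python3 -c "
from cell import finish_job
print(finish_job())"
```

```text
the job is handed in; nothing more can be done
None
```

The job is handed in at 18.9 s, verdict not shown: the cover hangs released on the bar, and the flask stands upright in the cradle, held fully home at about 17 N (red skirt hidden).

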